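# Unplug the cordless lamp and hang it up

## Task

The cordless bench lamp has finished charging. Switch the charging dock off by pushing its toggle lever all the way over to the side away from the robot, then pull the lamp straight up out of the socket, past its sprung catch, and hang it by its handle on the hook of the stand, where it must hang freely and still; do not let it fall. Leave the switch off and do not shift the other things on the bench.

Things in the scene. Friction and masses are not known exactly. Their poses are not given: they have to be found in the camera images.
- dock: Charging dock, fixed. Grey foot 130 (x) by 240 (y) by 20 mm high; origin at the centre of its underside, z up, x away from the robot (yaw within 0.4 rad of the world's). Centred 55 mm to +y on it a white socket block, 90 (x) by 110 (y) mm, top at z = 45 mm; centred 60 mm to -y the power switch: a white block with a toggle lever that swings along the dock's x.
- socket (a point): Centre of the mouth of the socket's well in the dock's block (dock y = +55, z = 45 mm): 30 (x) by 42 (y) mm, 37 mm deep, opening upward; the lamp's plug stands in it. Two sprung catches inside, on its x sides, hold the plug: about 10 to 20 N upward (with the lamp's weight) frees it within some 6 mm of lift, then it slides freely; it is clear after 32 mm.
- power_switch (a joint): Angle (rad) of the dock's toggle lever. Starts at 0 to 0.25: leaning towards the robot (dock -x; 0.5 rad from upright at 0) = on. 1.0: leaning 0.5 rad to dock +x, against its stop = off. Its axis is along the dock's y, 42 mm above the bench at dock x = 0, y = -60 mm. It stays where it is left and moves at about 1 N at the tip.
- power_switch_tip (a point): Centre of the black ball, 26 mm diameter, on the end of the toggle lever; 90 mm from the lever's axis (10 mm steel rod), 121 mm above the bench when leaning fully to either side, 132 mm when upright.
- lamp: Cordless lamp, loose, 0.26 to 0.46 kg, 166 mm tall, upright in the socket, its x along the dock's x. Origin: centre of the housing's underside, which rests on the socket block (45 mm above the bench); z up. Housing: grey box 40 (x) by 90 (y) mm, z = 0 to 50 mm, round lens on the -x face. Plug below it: 28 by 40 mm, z = -32 to 0. A black D-handle above it, see lamp_eye.
- lamp_eye (a point): Middle of the underside of the lamp's grip bar (lamp z = 100 mm), the point to rest on the hook. Below it the handle's opening, right through along x: 70 mm wide (y), z = 50 to 100 mm. Above it the solid grip bar, 14 (x) by 90 (y) mm, z = 100 to 134 mm: grip it across x near its top, fingertips above the opening.
- hook_stand: Steel hook stand, fixed. Foot 130 by 130 by 14 mm; origin at the centre of its underside, z up, x away from the robot (within 0.4 rad of world x). Post 14 mm across at x = +45. On its top a level flat bar 36 mm wide (y) and 6 mm thick, top face at z = 175, runs from x = +53 to -36 and turns up to a tip at x = -45 mm, its top at z = 191 mm. The hook points to -x.
- hook_seat (a point): Point on the top of the hook's level flat bar, 30 mm behind the upturn (hook_stand x = -5 mm, z = 175 mm), axes as hook_stand: where the lamp's handle is to rest.
- vial_rack: Bystander: white vial rack 70 by 150 by 67 mm with capped vials, behind the dock. Origin: centre of the underside.
- jar: Bystander: amber jar, 60 mm diameter, 85 mm tall, beside the hook stand on its +y side. Origin: centre of the underside.
- petri_dishes: Bystander: two stacked clear Petri dishes, 92 mm diameter, 32 mm tall, nearer the robot. Origin: centre of the underside.
- beaker: Bystander: glass beaker, 72 mm diameter, 90 mm tall. Origin: centre of the underside.
Things that resemble listed ones, but are neither listed nor needed, are in the scene too. What is shaped like the lamp but green is not meant.

How it is judged:
On the way, in this order (a step that is already met when the one before it is completed fails the run):
1. the dock is switched off (lever at least 0.85 rad over) while the lamp is still plugged in (value of joint power_switch above 0.85 rad and z of lamp in the frame of dock below 0.053 m), for 0.1 s.
2. the lamp's plug is pulled clear of the socket (z of lamp in the frame of dock above 0.08 m), for 0.1 s.
At the end, for the whole second after the job is handed in: Switch still off (over 0.85 rad). Lamp hangs on the hook: lamp_eye within 35 mm along, 22 mm across and -7 to +10 mm in height of hook_seat; tilt under 0.3 rad; at rest (under 30 mm/s and 0.4 rad/s) (value of joint power_switch above 0.85 rad and x of lamp_eye in the frame of hook_seat between -0.035 and 0.035 m and y of lamp_eye in the frame of hook_seat between -0.022 and 0.022 m and z of lamp_eye in the frame of hook_seat between -0.007 and 0.01 m and angle between lamp's own z axis and vertical below 0.3 rad and linear speed of lamp below 0.03 m/s and angular speed of lamp below 0.4 rad/s); the robot touches nothing.
It fails at once if another thing on the bench is moved by more than 30 mm or tipped over (distance of any of vial_rack, jar, petri_dishes, beaker from where it was at the start of the episode above 0.03 m or angle between any of vial_rack, jar, petri_dishes, beaker's own z axis and vertical above 0.5 rad).
It fails at once if the lamp is dropped or laid on its side (angle between lamp's own z axis and vertical above 1 rad).
It also fails if it takes over 67 s, if anything falls off the work surface, if the arm or the gripper's body presses on something with over 40 N, if the wrist force passes 120 N, or if a joint passes its speed limit or range.

## Robot

A 7-joint arm with a two-finger parallel gripper is mounted at the origin on the work surface. World frame = base frame: x ahead of the robot, y to its left, z up, the work surface at z = 0. Lengths are in m, angles in rad, forces in N, time in s.
With the tool pointing down it reaches from about 0.4 to 0.75 m from the base axis. Payload 19.5 kg.
Tool frame: the origin (TCP) lies at the very end of the fingers, on their centre line; the grasp point (between the pads) lies 19 mm behind it; y points along the fingers, x is the direction in which the jaws open and shut, and the axes are right-handed (so a half turn about y gives the same grasp; the last joint's range is limited). The gripper opens to 85 mm and grips with 20 to 120 N. Pads are 22 mm wide; open, the fingers measure 114 mm over their backs; the gripper's body (76 mm by 85 mm) begins 54 mm behind the grasp point. The pads swing forward as they close: fully open they stand 13 mm farther back than shut.
Start: joints at [-1.154, 0.707, -0.028, 1.485, 0.022, 0.951, -0.075], TCP at [0.255, 0.516, 0.231] pointing down, gripper open.
Joint ranges: [-2.71, 2.71], [-0.32, 2.16], [-1.57, 1.52], [0, 2.45], [-1.46, 4.6], [0, 2.02], [-2.83, 2.83]. Speed limits (rad/s): [1.89, 1.89, 2.57, 2.57, 3.01, 3.01, 3.01].

## Interface

Orientations are given as a rotation vector (axis times angle).
In Python, from station import r gives the robot as it stands.
- The arm moves only by the tool carry_out, never from a script. Its argument "commands" is one flat list of numbers, 7 for each row, row after row: the opening in per cent of the stroke, from 0 (shut) to 100 (fully open), then the shift along the world's x, y, z in mm, then the turn, a rotation vector about the world's x, y, z in rad. A call has 1 to 20 rows; each row shifts and turns the pose as measured when the row begins; what a row does not reach is not made up. A row lasts 1/12 s, in which the tool goes at most 41.7 mm and 7.16 degrees, less where a joint would pass 70% of its speed; a pose out of reach is approached as far as the arm can. A call with a gripper value outside its range is refused whole. The fingers move at their own pace and stop on an object; "force" is the grip in N (left out, the last holds). Time passes only in rows, so rows that do not move let the fingers close. It gives the time, the measured TCP pose, the force and the opening at its end, in the units of the state.
- r.read_state(): the state, without advancing time (a new reading comes with each control period).
- r.camera(name): name is "side" or "top" or "wrist"; returns the picture (400x640x3 uint8, blue, green, red); there is no depth.
- r.get_calibration(name): a dict with "intrinsics" (3x3 intrinsics, pixels), "extrinsics" (4x4, takes a point from camera to world coordinates); the wrist camera has in their place "tool_from_camera" (4x4, takes a point from camera to tool coordinates, whose origin is the TCP and whose axes are the tool frame's). Camera axes: x right, y up, looking along -z (the intrinsics and any distortion apply to the point x, -y, -z); pixel columns grow to the right and rows downward; lengths in m; the calibration is good to about 2 mm. A picture is of the moment at which its call begins: read the wrist's pose just before it. get_calibration takes no time and is no camera call.
- r.hand_in(): hands the job in, once; it reports no verdict.
Trained networks look in the newest picture that a camera, given by its name, has taken for a name from the list of things; names that differ only in an ending like _2 or _b are one class to them, and where a whole thing is asked for, a point or a joint stands for the part that bears it (a point fixed in the world has none). Each returns a list of dicts, best first, with "score" (0 to 1); they miss things now and then, are a little off and sometimes report something else, mostly with a low value. They report only what shows in the picture. A call takes as long as a camera call. They do not tell look-alikes from the thing itself.
- r.recognise(target, camera): "box" ([left, top, right, bottom] in pixels, round what is visible of it).
- r.mark_of(target, camera): "at" ([column, row] in pixels: a listed point, or the origin of a listed thing).
The state is a dict: "time": time; "joints": joint angles; "joint_velocities": joint speeds; "effort": joint torques, N m; "position": TCP position; "eef_rot": TCP orientation; "contact_force": force on the tool from outside, world axes, zero at the start; "torque": the same for the moment, N m; "finger_gap": finger opening in m.
Only numpy, scipy, OpenCV 4.12 (cv2) and the standard library are available. Lean on these libraries where they do the work, as an engineer would, in place of code of your own. Each camera call takes 0.05 s, during which the arm holds its last target. There are 200 camera calls.

## Working session

There is one attempt and no reset: what is moved stays moved. The work goes in short steps, Python scripts to look and compute and a tool call to move; the robot and the scene stay as the last step left them, time stands still between calls to the robot, and variables do not carry over. Pictures are saved under pics/ and viewed, about 8 in all and at most 12, crops included, and the job is handed in when it is done.

Besides the shell and the picture viewer there is one more tool, called after "Emit:" as a command line: name --argument value ..., lists and objects as JSON in quotes. carry_out: Moves the arm, as the interface text tells. Its arguments: {"type":"object","properties":{"commands":{"type":"array"},"force":{"type":"number"}},"required":["commands"]}

```bash
mkdir -p pics; ls; cat > h.py <<'E'
from station import r
import numpy as np, cv2
from scipy.spatial.transform import Rotation as R
def cal(c):
    k=r.get_calibration(c); K=np.array(k['intrinsics'])
    if 'extrinsics' in k: T=np.array(k['extrinsics'])
    else:
        s=r.read_state(); W=np.eye(4); W[:3,:3]=R.from_rotvec(s['eef_rot']).as_matrix(); W[:3,3]=s['position']; T=W@np.array(k['tool_from_camera'])
    return K,T,k
def ray(px,c):
    K,T,k=cal(c); d=np.linalg.solve(K,[px[0],px[1],1]); d=T[:3,:3]@(d*[1,-1,-1]); return T[:3,3],d/np.linalg.norm(d)
def atz(px,c,z):
    o,d=ray(px,c); return o+d*(z-o[2])/d[2]
def proj(p,c):
    K,T,k=cal(c); q=np.linalg.inv(T)@np.append(p,1); q=K@(q[:3]*[1,-1,-1]); return q[:2]/q[2]
def tri(rs):
    A=0;b=0
    for o,d in rs:
        M=np.eye(3)-np.outer(d,d);A=A+M;b=b+M@o
    return np.linalg.solve(A,b)
E
python3 - <<'E'
from h import *
np.set_printoptions(precision=3,suppress=True)
print({k:np.round(v,3) for k,v in r.read_state().items()})
for c in ['top','side']:
    im=r.camera(c); cv2.imwrite(f'pics/{c}0.png',im); k=cal(c)[2]; print(c,k)
    for t in ['dock','socket','power_switch_tip','lamp','lamp_eye','hook_stand','hook_seat']:
        print(t,[(np.round(m['at']),round(m['score'],2)) for m in r.mark_of(t,c)][:4])
im=[cv2.imread(f'pics/{c}0.png') for c in ('top','side')]
cv2.imwrite('pics/both0.png',np.vstack(im)[:,:])
E
```

```text
pics
{'time': np.float64(0.0), 'joints': array([-1.154,  0.707, -0.028,  1.485,  0.022,  0.951, -0.076]), 'joint_velocities': array([-0.   ,  0.001,  0.001, -0.   , -0.001, -0.001,  0.001]), 'effort': array([ -0.   , -88.321,   1.235, -23.617,   0.017,   0.006,  -0.   ]), 'position': array([0.255, 0.515, 0.231]), 'eef_rot': array([-1.393, -0.864,  0.866]), 'contact_force': array([-0.311,  0.347, -0.052]), 'torque': array([0.   , 0.025, 0.008]), 'finger_gap': np.float64(0.086)}
top {'intrinsics': array([[444.333,   0.   , 317.391],
       [  0.   , 444.333, 200.961],
       [  0.   ,   0.   ,   1.   ]]), 'extrinsics': array([[-0.004,  0.98 , -0.198,  0.315],
       [-1.   , -0.002,  0.012,  0.011],
       [ 0.011,  0.198,  0.98 ,  1.121],
       [ 0.   ,  0.   ,  0.   ,  1.   ]])}
dock [(array([385., 221.]), 0.76), (array([239., 203.]), 0.54)]
socket [(array([370., 209.]), 0.65)]
power_switch_tip [(array([413., 234.]), 0.54)]
lamp [(array([391., 299.]), 0.94), (array([367., 210.]), 0.71), (array([367., 204.]), 0.67)]
lamp_eye [(array([402., 296.]), 0.86)]
hook_stand [(array([238., 205.]), 0.84), (array([316., 254.]), 0.7)]
hook_seat [(array([225., 190.]), 0.93), (array([238., 206.]), 0.35)]
side {'intrinsics': array([[515.497,   0.   , 316.195],
       [  0.   , 515.497, 199.975],
       [  0.   ,   0.   ,   1.   ]]), 'extrinsics': array([[ 0.831,  0.346, -0.436, -0.048],
       [-0.556,  0.513, -0.654, -0.83 ],
       [-0.003,  0.786,  0.619,  0.933],
       [ 0.   ,  0.   ,  0.   ,  1.   ]])}
dock [(array([347., 287.]), 0.95), (array([285., 200.]), 0.58)]
socket [(array([343., 257.]), 0.67)]
power_switch_tip [(array([346., 269.]), 0.66)]
lamp [(array([287., 320.]), 0.83), (array([344., 260.]), 0.62)]
lamp_eye [(array([344., 229.]), 0.8), (array([282., 286.]), 0.61), (array([279., 179.]), 0.34)]
hook_stand [(array([286., 198.]), 0.63)]
hook_seat [(array([283., 151.]), 0.57)]
```

```bash
python3 - <<'E'
import cv2,numpy as np
t=cv2.imread('pics/top0.png')[120:370,160:560]; s=cv2.imread('pics/side0.png')[100:370,160:560]
cv2.imwrite('pics/a.png',np.vstack([cv2.resize(t,None,fx=1.15,fy=1.15),cv2.resize(s,None,fx=1.15,fy=1.15)])[:598])
E
```

```text
(no output)
```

View pics/a.png

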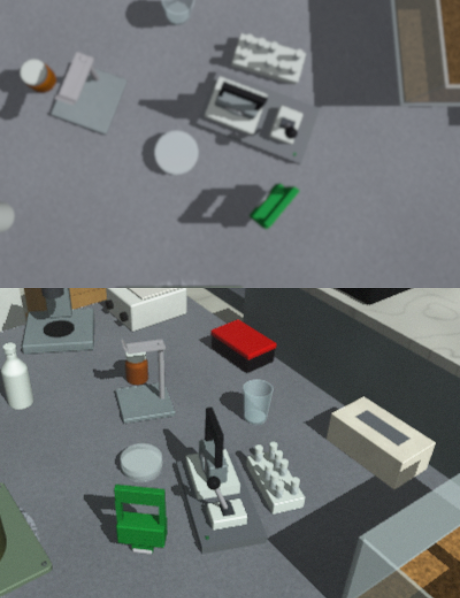

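View pics/side0.png

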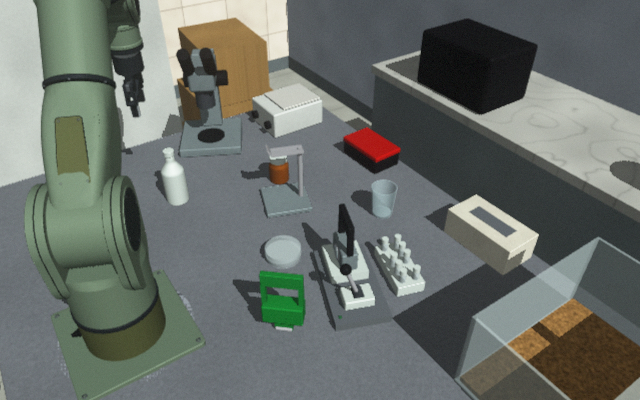

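The pictures show the dock with the grey and black lamp in its socket, with the lever ball at about (412,234) top and (346,269) side. The green look-alike is nearer the robot, and the hook stand with the jar is to the left at about (238,205) top.

```bash
python3 - <<'E'
from h import *
np.set_printoptions(precision=3,suppress=True)
P=lambda a,b:tri([ray(a,'top'),ray(b,'side')])
print('tip',P((412.5,234),(346,269.5)))
print('seat',P((225,190),(283,151)))
print('dock',atz((385,221),'top',0),atz((347,287),'side',0)); print('socket',atz((370,209),'top',.045),atz((343,257),'side',.045))
print('stand',atz((238,205),'top',0),atz((286,198),'side',0)); print('eye',atz((344,229),'side',.145))
for n,(x,y) in dict(dock=(390,215),stand=(235,202)).items():
    pass
t=cv2.imread('pics/top0.png')
a=cv2.resize(t[170:280,310:450],None,fx=5.5,fy=5.5,interpolation=cv2.INTER_CUBIC)
b=cv2.resize(t[150:250,190:290],None,fx=5.5,fy=5.5,interpolation=cv2.INTER_CUBIC)
for i,(im,x0,y0) in enumerate([(a,310,170),(b,190,150)]):
    for k in range(0,140,20):
        cv2.putText(im,str(x0+k),(int(k*5.5),10),0,.35,(0,255,255),1);cv2.putText(im,str(y0+k),(0,int(k*5.5)+10),0,.35,(0,255,255),1)
        cv2.line(im,(int(k*5.5),0),(int(k*5.5),800),(0,200,200),1);cv2.line(im,(0,int(k*5.5)),(800,int(k*5.5)),(0,200,200),1)
cv2.imwrite('pics/da.png',a[:600]);cv2.imwrite('pics/st.png',b)
E
```

```text
tip [ 0.439 -0.214  0.126]
seat [0.531 0.201 0.174]
dock [ 0.489 -0.174  0.   ] [ 0.482 -0.167  0.   ]
socket [ 0.512 -0.131  0.045] [ 0.506 -0.115  0.045]
stand [0.531 0.202 0.   ] [0.541 0.214 0.   ]
eye [ 0.5   -0.123  0.145]
```

View pics/da.png

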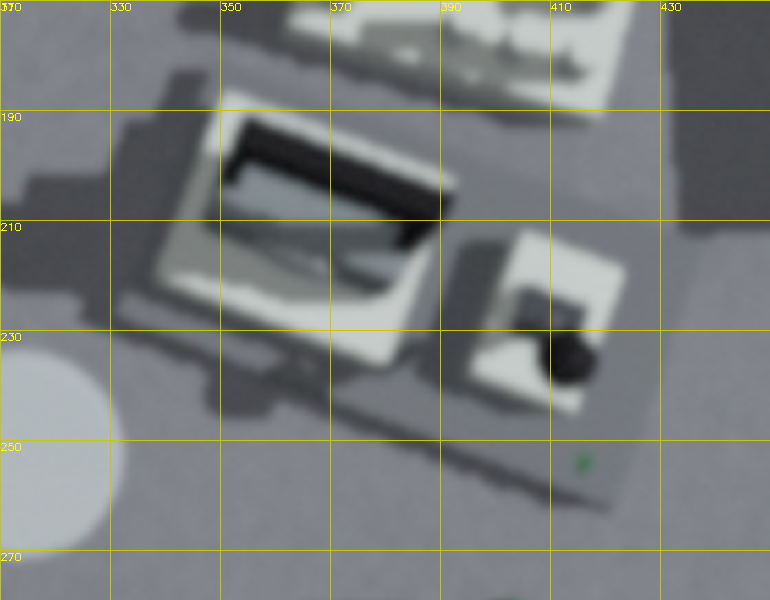

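View pics/st.png

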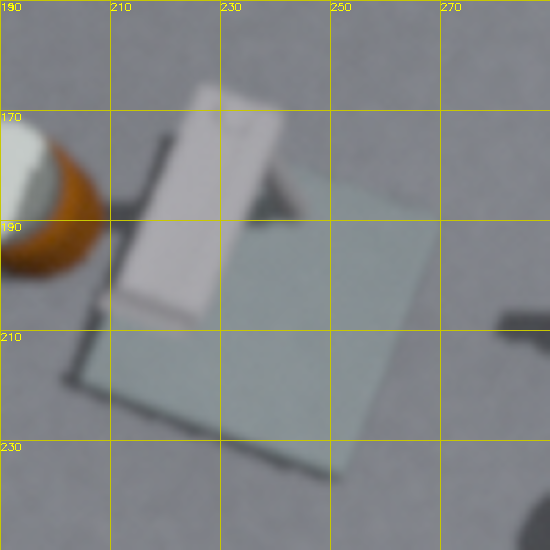

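```bash
python3 - <<'E'
from h import *
np.set_printoptions(precision=3,suppress=True)
def fit(px,z,mod):
    w=np.array([atz(p,'top',zz)[:2] for p,zz in zip(px,z)]); m=np.array(mod,float)
    a=m-m.mean(0); b=w-w.mean(0)
    th=np.arctan2((a[:,0]*b[:,1]-a[:,1]*b[:,0]).sum(),(a*b).sum()); c,s=np.cos(th),np.sin(th); Rm=np.array([[c,-s],[s,c]])
    t=w.mean(0)-Rm@m.mean(0); print('yaw',th,'org',t,'res mm',(w-m@Rm.T-t)*1e3); return th,Rm,t
# dock: block corners (z .045), foot front right corner (z .02)
th,Rm,t=fit([(351,187),(392,202.5),(381,236),(338,219.5),(420.5,262)],[.045]*4+[.02],[(.045,.11),(.045,0),(-.045,0),(-.045,.11),(-.065,-.12)])
print('lamp',t+Rm@[0,.055],'axis',t+Rm@[0,-.06],'tip0',t+Rm@[-.09*np.sin(.5),-.06],'tipoff',t+Rm@[.09*np.sin(.5),-.06])
print('handle bar top centre from px',[atz(p,'top',.179) for p in [(354,192),(392,206),(384,215)]])
th,Rm,t=fit([(269,190),(252,237),(203,219)],[.014]*3,[(.065,-.065),(-.065,-.065),(-.065,.065)]); print('seat',t+Rm@[-.005,0])
th,Rm,t=fit([(227,166),(241.5,171)],[.175]*2,[(.053,.018),(.053,-.018)]); print('seat',t+Rm@[-.005,0])
print('tip end', atz((211,203),'top',.191),atz((227,208.5),'top',.191))
for n in ['jar','petri_dishes','vial_rack','beaker']:
    print(n,[(atz(m['at'],'top',0)[:2],round(m['score'],2)) for m in r.mark_of(n,'top')][:2])
E
```

```text
yaw -0.37770172149991066 org [ 0.486 -0.17 ] res mm [[-1.468 -0.642]
 [-0.432  0.872]
 [ 0.112 -2.35 ]
 [ 0.461 -0.367]
 [ 1.326  2.487]]
lamp [ 0.507 -0.119] axis [ 0.464 -0.226] tip0 [ 0.424 -0.21 ] tipoff [ 0.504 -0.242]
handle bar top centre from px [array([ 0.525, -0.079,  0.179]), array([ 0.494, -0.161,  0.179]), array([ 0.474, -0.143,  0.179])]
yaw -0.34939418323369603 org [0.53  0.203] res mm [[-1.701  2.145]
 [ 0.211 -2.051]
 [ 1.491 -0.094]]
seat [0.525 0.205]
yaw -0.3410169507258263 org [0.529 0.201] res mm [[-0.306 -0.862]
 [ 0.306  0.862]]
seat [0.524 0.202]
tip end [0.499 0.227 0.191] [0.487 0.192 0.191]
jar [(array([0.569, 0.306]), 0.71)]
petri_dishes [(array([0.403, 0.001]), 0.61)]
vial_rack [(array([ 0.62 , -0.202]), 0.68)]
beaker [(array([0.737, 0.004]), 0.71)]
```

```bash
python3 - <<'E'
from h import *
np.set_printoptions(precision=3,suppress=True)
M=R.from_rotvec(r.read_state()['eef_rot']).as_matrix(); print(M)
for s in (1,-1):
    x=s*np.array([np.cos(-.378),np.sin(-.378),0]); y=np.array([0,0,-1.]); T=np.c_[x,y,np.cross(x,y)]
    print(s,R.from_matrix(T@M.T).as_rotvec())
print(atz((402,296),'top',.132),[(m['at'],atz(m['at'],'top',.0)) for m in r.mark_of('lamp','top')][:1])
E
```

```text
[[ 0.443 -0.    -0.897]
 [ 0.897 -0.     0.443]
 [-0.    -1.     0.   ]]
1 [ 0.   -0.   -1.49]
-1 [0.    0.    1.652]
[ 0.303 -0.184  0.132] [([391.2, 298.8], array([ 0.294, -0.183,  0.   ]))]
```

Emit:
carry_out --commands '[0,19,-32,3,0,0,-0.08,0,19,-32,3,0,0,-0.08,0,19,-32,3,0,0,-0.08,0,19,-32,3,0,0,-0.08,0,19,-32,3,0,0,-0.08,0,19,-32,3,0,0,-0.08,0,19,-32,3,0,0,-0.08,0,19,-32,3,0,0,-0.08,0,19,-32,0,0,0,-0.08,0,19,-32,0,0,0,-0.08,0,19,-32,0,0,0,-0.08,0,19,-32,0,0,0,-0.08,0,0,-36,0,0,0,-0.08,0,-14,-37,0,0,0,-0.08,0,-14,-37,0,0,0,-0.08,0,-14,-37,0,0,0,-0.08,0,-14,-37,0,0,0,-0.08,0,-14,-37,0,0,0,-0.08]' --force 60

```text
time: 2.55
position: [0.4148, -0.1121, 0.2563]
eef_rot: [-1.546, 0.293, -0.307]
contact_force: [1.6, 0.2, 0.4]
finger_gap: -0.0003
```

Emit:
carry_out --commands '[0,-8,-28,-5,0,0,-0.02,0,-8,-28,-5,0,0,-0.02,0,-9,-29,-5,0,0,-0.02,0,0,0,0,0,0,0,0,0,0,0,0,0,0]'

```text
time: 2.97
position: [0.3844, -0.2085, 0.2419]
eef_rot: [-1.54, 0.354, -0.372]
contact_force: [0.5, -0.3, 0.3]
finger_gap: -0.0002
```

```bash
cat >> h.py <<'E'
def err(yaw):
    s=r.read_state(); M=R.from_rotvec(s['eef_rot']).as_matrix(); x=np.array([np.cos(yaw),np.sin(yaw),0]); y=np.array([0,0,-1.]); T=np.c_[x,y,np.cross(x,y)]
    return R.from_matrix(T@M.T).as_rotvec()
E
python3 - <<'E'
from h import *
np.set_printoptions(precision=3,suppress=True)
s=r.read_state();print(s['position'],s['joints'],err(-.378),s['contact_force'])
im=r.camera('wrist'); cv2.imwrite('pics/w1.png',im)
for t,z in [('power_switch_tip',.126),('lamp_eye',.145),('socket',.045),('dock',0)]:
    print(t,[(np.round(m['at']),round(m['score'],2),atz(m['at'],'wrist',z)) for m in r.mark_of(t,'wrist')][:3])
print('pred tip',proj([.439,-.214,.126],'wrist'))
E
```

```text
[ 0.384 -0.209  0.242] [ 0.229  0.512  0.323  1.955 -0.249  0.701  0.239] [0.002 0.012 0.085] [ 0.498 -0.319  0.332]
power_switch_tip [(array([376., 185.]), 0.57, array([ 0.439, -0.215,  0.126])), (array([489.,  80.]), 0.51, array([ 0.553, -0.177,  0.126])), (array([380., 113.]), 0.48, array([ 0.465, -0.162,  0.126]))]
lamp_eye [(array([420.,  24.]), 0.92, array([ 0.511, -0.117,  0.145])), (array([213., 224.]), 0.75, array([ 0.303, -0.179,  0.145]))]
socket []
dock [(array([378., 110.]), 0.95, array([ 0.489, -0.166,  0.   ])), (array([383.,  49.]), 0.44, array([ 0.52 , -0.108,  0.   ]))]
pred tip [375.54  185.399]
```

View pics/w1.png

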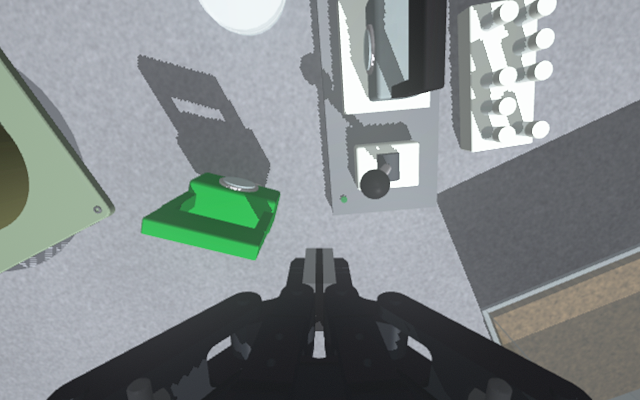

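The wrist view agrees with the first estimates: the ball is at (376,185), which gives (0.439, -0.215), and the lamp handle is at (420,24). I'll descend in front of the lever.

Emit:
carry_out --commands '[0,6,14,-20,0,0,0.085,0,0,0,-25,0,0,0,0,0,0,-25,0,0,0,0,0,0,-25,0,0,0,0,0,0,-20,0,0,0,0,0,0,-12,0,0,0,0,0,0,0,0,0,0]'

```text
time: 3.8
position: [0.395, -0.1868, 0.1114]
eef_rot: [-1.551, 0.266, -0.295]
contact_force: [-0.5, -0.5, 0.7]
finger_gap: -0.0
```

```bash
python3 - <<'E'
from h import *
np.set_printoptions(precision=3,suppress=True)
s=r.read_state();u=np.array([.929,-.369]);v=np.array([.369,.929]);d=np.array([.439,-.2145])-s['position'][:2];print(s['position'],err(-.378),s['contact_force'],d@u,d@v)
E
```

```text
[ 0.395 -0.187  0.111] [ 0.002  0.018 -0.02 ] [-0.468 -0.463  0.747] 0.05111270779066749 -0.009517781462065132
```

Emit:
carry_out --commands '[0,-4,-8,0,0,0,0,0,11,-4.5,0,0,0,0,0,11,-4.5,0,0,0,0,0,11,-4.5,0,0,0,0,0,11,-4.5,0,0,0,0,0,11,-4.5,0,0,0,0,0,11,-4.5,0,0,0,0,0,0,0,0,0,0,0]'

```text
time: 4.47
position: [0.4595, -0.2253, 0.1193]
eef_rot: [-1.554, 0.26, -0.294]
contact_force: [1.1, -0.2, 0.2]
finger_gap: -0.0
```

```bash
cat > l.py <<'E'
from h import *
np.set_printoptions(precision=3,suppress=True)
s=r.read_state();u=np.array([.929,-.369]);v=np.array([.369,.929]);d=s['position'][:2]-np.array([.464,-.226]);print(s['position'],err(-.378),s['contact_force'],'dock xy rel axis',d@u,d@v)
for c in ('side','top'):
    r.camera(c)
    print(c,[(m['at'],round(m['score'],2),atz(m['at'],c,.122)) for m in r.mark_of('power_switch_tip',c)][:3],'off px',proj([.504,-.242,.121],c))
E
python3 l.py
```

```text
[ 0.46  -0.225  0.119] [ 0.005  0.021 -0.025] [ 1.064 -0.199  0.245] dock xy rel axis -0.004416901629126468 -0.0010185211554864595
side [([370.2, 267.0], 0.63, array([ 0.489, -0.235,  0.122]))] off px [377.516 266.529]
top [] off px [422.616 206.202]
```

Emit:
carry_out --commands '[0,8,-3,-4,0,0,0,0,8,-3,-3,0,0,0,0,6,-2.5,-1,0,0,0,0,0,0,0,0,0,0]'

```text
time: 5.0
position: [0.4787, -0.2328, 0.1112]
eef_rot: [-1.553, 0.263, -0.292]
contact_force: [1.1, -0.4, -0.0]
finger_gap: -0.0
```

```bash
python3 l.py
```

```text
[ 0.479 -0.233  0.111] [ 0.003  0.018 -0.024] [ 1.056 -0.413 -0.033] dock xy rel axis 0.01618442099191724 -0.000918455751802159
side [([379.4, 266.2], 0.75, array([ 0.507, -0.244,  0.122]))] off px [377.516 266.529]
top [] off px [422.616 206.202]
```

Emit:
carry_out --commands '[0,3,-1,0,0,0,0,0,2,-1,0,0,0,0,0,0,0,0,0,0,0]'

```text
time: 5.45
position: [0.4805, -0.2334, 0.1113]
eef_rot: [-1.55, 0.268, -0.288]
contact_force: [-2.9, 0.3, 3.2]
finger_gap: 0.0001
```

Emit:
carry_out --commands '[0,4,-1.6,0,0,0,0,0,4,-1.6,0,0,0,0,0,0,0,0,0,0,0]'

```text
time: 5.7
position: [0.48, -0.2333, 0.1108]
eef_rot: [-1.544, 0.285, -0.273]
contact_force: [-3.2, 0.9, 2.5]
finger_gap: 0.0001
```

Emit:
carry_out --commands '[0,-14,6,0,0,0,0,0,-14,6,5,0,0,0,0,-5,2,35,0,0,0,0,0,0,38,0,0,0,0,0,0,38,0,0,0,50,0,0,38,0,0,0,100,15,28,10,0,0,0,100,15,28,0,0,0,0,100,15,28,0,0,0,0,100,12,18,0,0,0,0,100,0,0,0,0,0,0,100,0,0,0,0,0,0]'

```text
time: 6.7
position: [0.5021, -0.1124, 0.2854]
eef_rot: [-1.543, 0.287, -0.277]
contact_force: [-1.0, -0.7, -0.6]
finger_gap: 0.0833
```

```bash
python3 - <<'E'
from h import *
np.set_printoptions(precision=3,suppress=True)
s=r.read_state();print(s['position'],s['finger_gap'],err(-.378),s['contact_force'])
im=r.camera('wrist'); cv2.imwrite('pics/w2.png',im)
for t,z in [('lamp_eye',.145),('power_switch_tip',.121)]:
    print(t,[(np.round(m['at']),round(m['score'],2),atz(m['at'],'wrist',z)) for m in r.mark_of(t,'wrist')][:3])
print('pred tip',proj([.504,-.242,.121],'wrist'))
E
```

```text
[ 0.502 -0.112  0.285] 0.08329397015564795 [-0.011 -0.004 -0.018] [-1.009 -0.696 -0.614]
lamp_eye [(array([326., 202.]), 0.71, array([ 0.507, -0.119,  0.145]))]
power_switch_tip [(array([363., 294.]), 0.58, array([ 0.506, -0.241,  0.121]))]
pred tip [360.955 294.477]
```

View pics/w2.png

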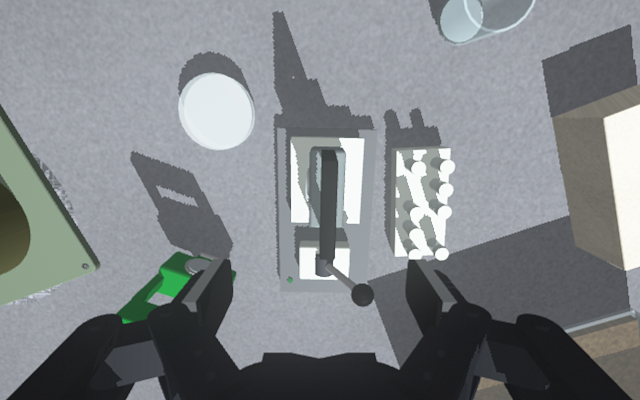

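Lever ball now at (363,294), on the far side, so the switch is off. The lamp bar is vertical at about (327,205), and I'll descend onto it.

Emit:
carry_out --commands '[100,5,-7,-10,-0.011,-0.004,-0.018,100,0,0,-25,0,0,0,100,0,0,-25,0,0,0,100,0,0,-25,0,0,0,100,0,0,-20,0,0,0,100,0,0,0,0,0,0]'

```text
time: 7.35
position: [0.5042, -0.1279, 0.1779]
eef_rot: [-1.552, 0.304, -0.309]
contact_force: [0.4, -0.2, -0.7]
finger_gap: 0.0856
```

```bash
python3 - <<'E'
from h import *
np.set_printoptions(precision=3,suppress=True)
s=r.read_state();print(s['position'],s['finger_gap'],err(-.378),s['contact_force'])
E
```

```text
[ 0.504 -0.128  0.178] 0.08561071172997956 [0.004 0.002 0.013] [ 0.407 -0.219 -0.706]
```

Emit:
carry_out --commands '[100,3,8,-10,0.004,0.002,0.013,100,0,0,-10,0,0,0,100,0,0,0,0,0,0]'

```text
time: 7.6
position: [0.5074, -0.1211, 0.158]
eef_rot: [-1.55, 0.296, -0.298]
contact_force: [-0.2, -1.1, -0.0]
finger_gap: 0.0856
```

```bash
python3 - <<'E'
from h import *
np.set_printoptions(precision=3,suppress=True)
s=r.read_state();print(s['position'],s['finger_gap'],err(-.378),s['contact_force'])
E
```

```text
[ 0.507 -0.121  0.158] 0.08563655385444736 [0.    0.001 0.001] [-0.209 -1.147 -0.03 ]
```

Emit:
carry_out --commands '[0,0,0,0,0,0,0,0,0,0,0,0,0,0,0,0,0,0,0,0,0,0,0,0,0,0,0,0,0,0,0,0,0,0,0,0,0,0,0,0,0,0,0,0,0,0,0,0,0,0,0,0,0,0,0,0]' --force 80

```text
time: 8.27
position: [0.5078, -0.1212, 0.1607]
eef_rot: [-1.55, 0.294, -0.3]
contact_force: [-0.3, -0.3, -4.3]
finger_gap: 0.0123
```

Emit:
carry_out --commands '[0,0,0,5,0,0,0,0,0,0,5,0,0,0,0,0,0,8,0,0,0,0,0,0,8,0,0,0,0,0,0,10,0,0,0,0,0,0,0,0,0,0]'

```text
time: 8.77
position: [0.5078, -0.1214, 0.2004]
eef_rot: [-1.55, 0.294, -0.3]
contact_force: [0.8, -0.8, -3.8]
finger_gap: 0.0123
```

Emit:
carry_out --commands '[0,0,0,20,0,0,0,0,0,0,20,0,0,0,0,0,0,22,0,0,0,0,0,0,0,0,0,0]'

```text
time: 9.1
position: [0.5075, -0.1214, 0.2658]
eef_rot: [-1.55, 0.294, -0.301]
contact_force: [0.5, 0.1, -3.7]
finger_gap: 0.0121
```

```bash
python3 - <<'E'
from h import *
np.set_printoptions(precision=3,suppress=True)
s=r.read_state();p=s['position'];print(p,s['finger_gap'],err(-.378),s['contact_force'])
for c in ('side','wrist'):
    im=r.camera(c); cv2.imwrite(f'pics/{c}3.png',im)
    for t in ('lamp_eye','lamp','hook_seat'):
        print(c,t,[(np.round(m['at'],1),round(m['score'],2)) for m in r.mark_of(t,c)][:3])
print('pred eye',proj(p-[0,0,.012],'side'),proj(p-[0,0,.022],'side'),'lamp',proj(p-[0,0,.112],'side'),'seat',proj([.524,.203,.175],'wrist'))
E
python3 -c "
import cv2;i=cv2.imread('pics/side3.png')[80:330,200:460];cv2.imwrite('pics/s3.png',cv2.resize(i,None,fx=2.2,fy=2.2))"
```

```text
[ 0.507 -0.121  0.266] 0.012134061043530132 [0.001 0.004 0.001] [ 0.493  0.083 -3.669]
side lamp_eye [(array([348.8, 194.2]), 0.84), (array([282.2, 289. ]), 0.55)]
side lamp [(array([347.3, 221.7]), 0.95), (array([282.8, 317.3]), 0.66)]
side hook_seat []
wrist lamp_eye [(array([155.1, 326.8]), 0.87), (array([205.8, 109.5]), 0.54)]
wrist lamp [(array([192.3, 274.1]), 0.93), (array([316.1, 200. ]), 0.84), (array([208.9, 105.8]), 0.57)]
wrist hook_seat []
pred eye [347.997 189.994] [347.838 193.628] lamp [346.482 224.628] seat [ 111.161 -370.406]
```

View pics/s3.png

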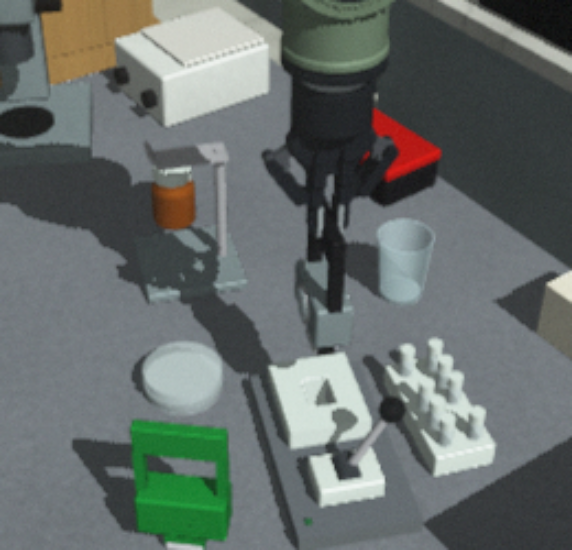

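Emit:
carry_out --commands '[0,-5,15,0,0,0,0.003,0,-9,26,0,0,0,0.003,0,-9,28,0,0,0,0.003,0,-9,28,0,0,0,0.003,0,-9,28,0,0,0,0.003,0,-9,28,0,0,0,0.003,0,-9,28,0,0,0,0.003,0,-9,28,0,0,0,0.003,0,-9,28,0,0,0,0.003,0,-9,28,0,0,0,0.003,0,-5,20,0,0,0,0.003,0,0,0,0,0,0,0,0,0,0,0,0,0,0]'

```text
time: 10.58
position: [0.4071, 0.1748, 0.2575]
eef_rot: [-1.558, 0.277, -0.268]
contact_force: [0.5, 0.1, -4.3]
finger_gap: 0.0124
```

```bash
cat > q.py <<'E'
from h import *
np.set_printoptions(precision=4,suppress=True)
s=r.read_state();p=s['position'];u=np.array([.941,-.338]);v=np.array([.338,.941]);d=p[:2]-[.524,.203]
print(p,s['finger_gap'],'err',err(-.345),s['contact_force'],'stand uv',d@u,d@v)
E
python3 q.py
```

```text
[0.4071 0.1748 0.2575] 0.012415631764969503 err [ 0.0029 -0.0066  0.0021] [ 0.5196  0.1225 -4.3286] stand uv -0.1005265191898164 -0.0660365650906918
```

Emit:
carry_out --commands '[0,7,20,0,0.003,-0.006,0,0,7,20,0,0,0,0,0,7,19,0,0,0,0,0,0,0,0,0,0,0,0,0,0,0,0,0,0]'

```text
time: 11.0
position: [0.43, 0.2328, 0.2568]
eef_rot: [-1.555, 0.276, -0.275]
contact_force: [0.4, 0.6, -3.7]
finger_gap: 0.012
```

```bash
python3 q.py; python3 - <<'E'
from h import *
np.set_printoptions(precision=4,suppress=True)
for c in ('wrist','side','top'):
    im=r.camera(c); cv2.imwrite(f'pics/{c}4.png',im)
    for t,z in (('lamp_eye',r.read_state()['position'][2]-.013),('hook_seat',.175),('hook_stand',0)):
        print(c,t,[(np.round(m['at'],1),round(m['score'],2),atz(m['at'],c,z)) for m in r.mark_of(t,c)][:2])
a=cv2.imread('pics/wrist4.png'); b=cv2.resize(cv2.imread('pics/side4.png')[90:240,200:360],None,fx=4,fy=4)
cv2.imwrite('pics/c4.png',cv2.resize(np.hstack([cv2.resize(a,(800,500))[:, :],cv2.resize(b,(533,500))]),(800,300)))
E
```

```text
[0.43   0.2328 0.2568] 0.012044054909878872 err [ 0.0014 -0.0009  0.0066] [ 0.4499  0.6304 -3.6757] stand uv -0.0985596675965952 -0.0036983601003608008
wrist lamp_eye []
wrist hook_seat [(array([454. , 206.1]), 0.78, array([0.5307, 0.2041, 0.175 ]))]
wrist hook_stand [(array([400.5, 169.7]), 0.91, array([0.5339, 0.2015, 0.    ]))]
side lamp_eye [(array([282.3, 288.1]), 0.89, array([ 0.2464, -0.2782,  0.2443])), (array([239.6, 133.5]), 0.57, array([0.4276, 0.24  , 0.2443]))]
side hook_seat [(array([283.1, 149.2]), 0.71, array([0.5354, 0.2072, 0.175 ]))]
side hook_stand [(array([281.3, 197.8]), 0.95, array([0.5297, 0.2226, 0.    ]))]
top lamp_eye [(array([199.1, 231.7]), 0.81, array([0.4303, 0.2354, 0.2443])), (array([401.8, 295.5]), 0.74, array([ 0.305 , -0.1614,  0.2443]))]
top hook_seat [(array([221.5, 192.3]), 0.95, array([0.5255, 0.2087, 0.175 ]))]
top hook_stand [(array([236.9, 203.1]), 0.71, array([0.5361, 0.2047, 0.    ])), (array([366.8, 211.9]), 0.43, array([ 0.5124, -0.1284,  0.    ]))]
```

View pics/c4.png

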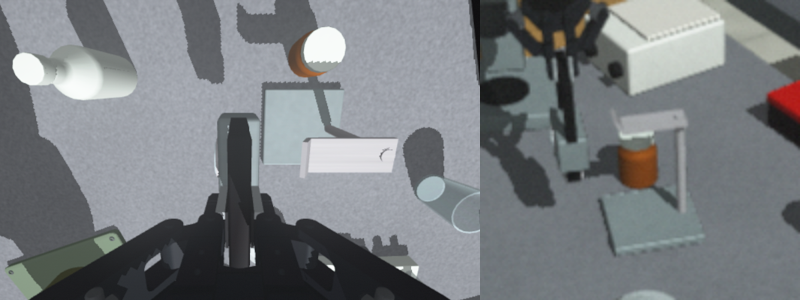

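Lamp bar is upright in front of the hook, and the hook bar in the wrist view (at about 300–400, 155) lines up with the opening. I'll lower to pass height, then move forward.

Emit:
carry_out --commands '[0,1,3,-14,0,0,0.006,0,1,2,-14,0,0,0,0,0,0,-12,0,0,0,0,0,0,0,0,0,0]'

```text
time: 11.93
position: [0.432, 0.2387, 0.2165]
eef_rot: [-1.553, 0.27, -0.271]
contact_force: [-0.6, 0.6, -4.2]
finger_gap: 0.012
```

```bash
python3 q.py; python3 - <<'E'
from h import *
np.set_printoptions(precision=4,suppress=True)
p=r.read_state()['position']
im=r.camera('side')
print([(np.round(m['at'],1),round(m['score'],2)) for m in r.mark_of('lamp_eye','side')][:3],proj(p-[0,0,.012],'side'))
E
```

```text
[0.432  0.2387 0.2165] 0.011967334042449887 err [-0.0006  0.0012 -0.0003] [-0.6344  0.6323 -4.17  ] stand uv -0.09866687402879115 0.0025001050617874075
[(array([240.7, 148.5]), 0.84), (array([284.2, 286.8]), 0.83)] [242.7657 146.2971]
```

Emit:
carry_out --commands '[0,6,-2,3,0,0,0,0,13,-5,0,0,0,0,0,13,-5,0,0,0,0,0,13,-5,0,0,0,0,0,13,-4.5,0,0,0,0,0,0,0,0,0,0,0]'

```text
time: 12.53
position: [0.496, 0.2158, 0.2275]
eef_rot: [-1.549, 0.263, -0.276]
contact_force: [0.3, -0.9, -4.4]
finger_gap: 0.0121
```

```bash
python3 q.py
```

```text
[0.496  0.2158 0.2275] 0.01205444321109834 err [-0.0036  0.009  -0.0012] [ 0.2686 -0.92   -4.4456] stand uv -0.030657450627336685 0.0026100012262160553
```

Emit:
carry_out --commands '[0,0,0,-8,0,0,0,0,12,-4.5,-2,0,0,0,0,12,-4.5,-2,0,0,0,0,9,-3.5,-1,0,0,0,0,0,0,0,0,0,0]'

```text
time: 12.95
position: [0.5304, 0.203, 0.2152]
eef_rot: [-1.547, 0.261, -0.277]
contact_force: [-0.2, -0.1, -4.5]
finger_gap: 0.0122
```

```bash
python3 q.py;  python3 - <<'E'
from h import *
np.set_printoptions(precision=4,suppress=True)
for c in ('side','top','wrist'):
    im=r.camera(c); cv2.imwrite(f'pics/{c}5.png',im)
i=cv2.imread('pics/side5.png')[90:240,200:360];w=cv2.imread('pics/wrist5.png')
cv2.imwrite('pics/c5.png',np.hstack([cv2.resize(i,(400,375)),cv2.resize(w,(400,375))]))
E
```

```text
[0.5304 0.203  0.2152] 0.01221326639409992 err [-0.0049  0.011  -0.0018] [-0.2026 -0.0857 -4.529 ] stand uv 0.006013922297953933 0.0021773216568665007
```

View pics/c5.png

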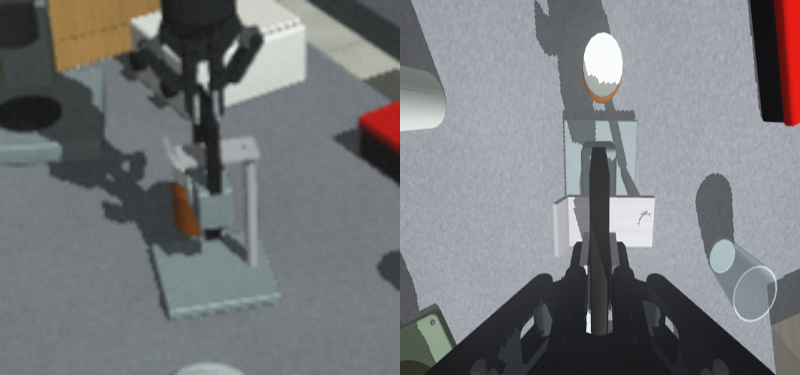

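The hook bar runs through the handle's opening, with the upturn to the left of the handle. I'll lower now.

Emit:
carry_out --commands '[0,0,0,-7,-0.005,0.011,0,0,0,0,-7,0,0,0,0,0,0,-6,0,0,0,0,0,0,0,0,0,0]'

```text
time: 13.43
position: [0.5271, 0.2057, 0.1937]
eef_rot: [-1.554, 0.269, -0.264]
contact_force: [-0.3, 0.2, -4.6]
finger_gap: 0.0119
```

Emit:
carry_out --commands '[0,0,0,-3,0,0,0,0,0,0,-1,0,0,0,0,0,0,0,0,0,0]'

```text
time: 13.68
position: [0.5272, 0.2059, 0.1908]
eef_rot: [-1.553, 0.268, -0.265]
contact_force: [-0.0, 0.5, -4.5]
finger_gap: 0.0119
```

```bash
python3 q.py
```

```text
[0.5272 0.2059 0.1908] 0.011891198114244963 err [-0.002  -0.0012 -0.0055] [-0.0161  0.489  -4.5272] stand uv 0.002007073120834519 0.0037545412633094005
```

Emit:
carry_out --commands '[0,0,0,-2,0,0,0,0,0,0,-1,0,0,0,0,0,0,0,0,0,0]'

```text
time: 13.93
position: [0.5273, 0.2059, 0.1909]
eef_rot: [-1.55, 0.266, -0.267]
contact_force: [-0.1, -0.1, -4.7]
finger_gap: 0.0119
```

Emit:
carry_out --commands '[0,0,0,-1.5,0,0,0,0,0,0,0,0,0,0]'

```text
time: 14.1
position: [0.5275, 0.2061, 0.1907]
eef_rot: [-1.549, 0.265, -0.268]
contact_force: [-0.1, 0.4, -4.7]
finger_gap: 0.0121
```

Emit:
carry_out --commands '[0,0,0,-4,0,0,0,0,0,0,0,0,0,0]'

```text
time: 14.27
position: [0.5282, 0.2064, 0.1914]
eef_rot: [-1.545, 0.261, -0.271]
contact_force: [-1.4, -0.5, -5.1]
finger_gap: 0.0118
```

```bash
python3 q.py;  python3 - <<'E'
from h import *
np.set_printoptions(precision=4,suppress=True)
p=r.read_state()['position']
for c in ('side','top'):
    im=r.camera(c); cv2.imwrite(f'pics/{c}6.png',im)
    print(c,[(np.round(m['at'],1),round(m['score'],2)) for m in r.mark_of('lamp_eye',c)][:3],proj(p-[0,0,.012],c),'seat',[np.round(m['at'],1) for m in r.mark_of('hook_seat',c)][:1],'lamp',[np.round(m['at'],1) for m in r.mark_of('lamp',c)],proj(p-[0,0,.112],c))
E
```

```text
[0.5282 0.2064 0.1914] 0.01182883323177703 err [-0.0086  0.0076 -0.0053] [-1.3789 -0.4798 -5.0653] stand uv 0.002833659868505786 0.004630037747664174
side [(array([279.8, 151.9]), 0.87), (array([284.2, 285.1]), 0.6)] [280.9082 148.7845] seat [array([280.5, 147.2])] lamp [array([286.2, 318.9]), array([281. , 178.7]), array([379.5, 266.4])] [282.5216 178.7617]
top [(array([402.9, 297.6]), 0.89), (array([220.8, 188.7]), 0.7)] [222.222  190.6308] seat [array([225.2, 194.4])] lamp [array([392.9, 298.4]), array([230.7, 196. ])] [230.5573 199.8887]
```

Lowering is blocked, so the bar is seated: the estimated eye height is 0.1914−0.0157 ≈ 0.176. I'll open slightly and let it settle.

Emit:
carry_out --commands '[18,0,0,0,0,0,0,22,0,0,0,0,0,0,26,0,0,0,0,0,0,26,0,0,0,0,0,0,26,0,0,0,0,0,0,26,0,0,0,0,0,0]'

```text
time: 15.17
position: [0.5287, 0.2066, 0.1891]
eef_rot: [-1.546, 0.261, -0.271]
contact_force: [0.7, -1.1, 1.1]
finger_gap: 0.0223
```

```bash
python3 q.py;  python3 - <<'E'
from h import *
np.set_printoptions(precision=4,suppress=True)
for c in ('side','top'):
    im=r.camera(c); cv2.imwrite(f'pics/{c}7.png',im)
    print(c,[(np.round(m['at'],1),round(m['score'],2)) for m in r.mark_of('lamp_eye',c)][:3],'lamp',[np.round(m['at'],1) for m in r.mark_of('lamp',c)])
E
```

```text
[0.5287 0.2066 0.1891] 0.022274151348780715 err [-0.0074  0.0072 -0.0056] [ 0.6644 -1.0803  1.0874] stand uv 0.0031872993292231698 0.005014507615300259
side [(array([283.1, 150.1]), 0.86), (array([282.7, 286.5]), 0.72), (array([283.8, 260.2]), 0.18)] lamp [array([281.4, 181. ]), array([285.3, 321.2])]
top [(array([220.3, 187.2]), 0.85), (array([405.1, 298.2]), 0.84)] lamp [array([394.9, 296.9]), array([231.5, 200.8])]
```

Emit:
carry_out --commands '[26,0,0,5,0,0,0,26,0,0,8,0,0,0,26,0,0,12,0,0,0,26,0,0,20,0,0,0,26,0,0,30,0,0,0,26,0,0,30,0,0,0,26,0,0,0,0,0,0]'

```text
time: 16.05
position: [0.5277, 0.2058, 0.3019]
eef_rot: [-1.547, 0.262, -0.271]
contact_force: [0.5, -0.2, 0.5]
finger_gap: 0.0221
```

```bash
python3 q.py;  python3 - <<'E'
from h import *
np.set_printoptions(precision=4,suppress=True)
for c in ('side','top','wrist'):
    im=r.camera(c); cv2.imwrite(f'pics/{c}8.png',im)
    print(c,[(np.round(m['at'],1),round(m['score'],2),atz(m['at'],c,.175)) for m in r.mark_of('lamp_eye',c)][:3],'lamp',[np.round(m['at'],1) for m in r.mark_of('lamp',c)],'tip',[(m['at'],atz(m['at'],c,.121)) for m in r.mark_of('power_switch_tip',c)][:1])
i=cv2.imread('pics/side8.png')[90:310,200:440];w=cv2.imread('pics/wrist8.png')
cv2.imwrite('pics/c8.png',np.hstack([cv2.resize(i,(400,367)),cv2.resize(w,(400,367))]))
E
```

```text
[0.5277 0.2058 0.3019] 0.02205702173270104 err [-0.0063  0.0067 -0.0048] [ 0.547  -0.1933  0.4821] stand uv 0.002567614193287882 0.003866946506842006
side [(array([282.8, 285. ]), 0.97, array([ 0.281 , -0.2163,  0.175 ])), (array([279.2, 152. ]), 0.65, array([0.5195, 0.2012, 0.175 ]))] lamp [array([283.8, 316. ]), array([280.7, 178. ])] tip [([380.2, 266.4], array([ 0.5091, -0.245 ,  0.121 ]))]
top [(array([401.6, 296.2]), 0.89, array([ 0.3028, -0.1746,  0.175 ])), (array([220.5, 190.4]), 0.67, array([0.5297, 0.2111, 0.175 ]))] lamp [array([233.8, 196.9]), array([392.1, 299.6])] tip [([423.1, 207.3], array([ 0.5014, -0.243 ,  0.121 ]))]
wrist [] lamp [array([316. , 175.6])] tip []
```

View pics/c8.png

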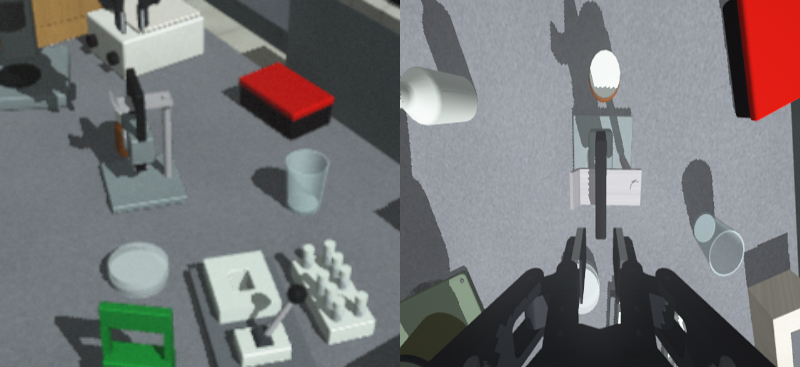

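The lamp hangs upright on the hook with its handle centred across the bar. The gripper is clear, and the lever is still over at its off position.

Emit:
carry_out --commands '[26,0,0,20,0,0,0,26,0,0,0,0,0,0,26,0,0,0,0,0,0,26,0,0,0,0,0,0,26,0,0,0,0,0,0,26,0,0,0,0,0,0,26,0,0,0,0,0,0,26,0,0,0,0,0,0,26,0,0,0,0,0,0]'

```text
time: 17.4
position: [0.526, 0.2056, 0.3152]
eef_rot: [-1.552, 0.269, -0.265]
contact_force: [-0.4, -0.4, 1.3]
finger_gap: 0.0223
```

```bash
python3 - <<'E'
from h import *
a=cv2.imread('pics/side8.png').astype(int);b=r.camera('side').astype(int);d=np.abs(a-b)[130:200,250:310]
print('change lamp region',d.max(),d.mean())
print(r.hand_in())
E
```

```text
change lamp region 13 2.222857142857143
the job is handed in; nothing more can be done
None
```

I switched the dock off, pulled the lamp straight up out of the socket and hung it by its handle on the hook. I handed the job in at about 17.5 s; no verdict is given.

- **Switch:** I pushed the lever over until it would go no further. The last pictures put the ball at about (0.505, −0.244), against (0.504, −0.242) expected for off.
- **Lamp:** It hangs upright, within about 5 mm of the hook seat both along and across the bar. Two side pictures taken about 1.3 s apart showed no visible movement beyond image noise.
- **Clearance:** The gripper was about 12 cm above where it let go of the lamp. The jar, Petri dishes, vial rack and beaker looked undisturbed in the pictures, though I did not measure them again.
- **Disagreed:** The force reading showed no contact when the handle reached the hook. I judged it seated because further downward commands no longer moved the arm, and from the pictures. The side and top estimates of the handle point also differed by about 1 cm, still inside the tolerance.

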